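# Comb handle blanks into the drying tray

## Robot

A 6-joint arm with a two-finger parallel gripper is mounted at the origin on a cart in front of the work surface, level with it; the furniture and walls round the work are solid. World frame = base frame: x ahead of the robot, y to its left, z up, the work surface at z = 0. Lengths are in mm, angles in rad, forces in N, time in s.
With the tool pointing down it reaches from about 400 to 825 mm from the base axis. Payload 7 kg.
Tool frame: the origin (TCP) lies at the very end of the fingers, on their centre line; the grasp point (between the pads) lies 19 mm behind it; z points along the fingers, y is the line along which they close (so a half turn about z gives the same grasp; the last joint's range is limited). The gripper opens to 88 mm and grips with 3 to 60 N. Pads are 19 mm wide; open, the fingers measure 130 mm over their backs; the gripper's body (78 mm by 193 mm) begins 47 mm behind the grasp point.
Start: joints at [-0.924, 0.359, 0.012, 0, -1.224, -0.288], TCP at [236.999, -632.002, 226.561] pointing down, gripper open.
Joint ranges: [-3.07, 3.07], [-1.43, 2.12], [-1.02, 1.25], [-3.03, 1.67], [-3.05, -0], [-3.03, 3.03]. Speed limits (rad/s): [2.39, 2.39, 3.01, 3.14, 3.14, 3.14].

## Interface

Orientations are given as a unit quaternion [x, y, z, w].
In Python, from plant import bot gives the robot as it stands. Calls block until the motion is done:
- bot.move_ptp(position, orientation): joint-space move of the TCP to a pose.
- bot.line_to(position, velocity=150, ori=None): straight line of the TCP; ori=None keeps the orientation; velocity is the mean speed in mm/s.
- bot.move_joints(angles): joint-space move.
- bot.move_gripper(opening, force=None): finger opening in mm; force is the grip in N (None keeps the last); returns when the fingers have stopped.
- bot.pause(seconds).
- bot.solve_ik(position, orientation): joint angles nearest the present ones, or None.
- bot.read_state(): the state.
- bot.camera(name): name is "side" or "top"; returns the picture (384x512x3 uint8, red, green, blue); there is no depth.
- bot.get_calibration(name): a dict with "fx", "fy", "cx", "cy" (pixels), "view" (4x4, takes a point from world to camera coordinates). Camera axes: x right, y up, looking along -z (the intrinsics and any distortion apply to the point x, -y, -z); pixel columns grow to the right and rows downward; lengths in mm; the calibration is good to about 2 mm. A picture is of the moment at which its call begins. get_calibration takes no time and is no camera call.
A pose or a line that the arm cannot do raises bot.Unreachable and nothing moves.
- bot.close_job(): hands the job in; it is judged then, once.
The state is a dict: "t": time; "joint_pos": joint angles; "qvel": joint speeds; "tau": joint torques, N m; "tcp_pos": TCP position; "eef_rot": TCP orientation; "contact_force": force on the tool from outside, world axes, zero at the start; "moment": the same for the moment, N m; "width": finger opening in mm; "finger_force": force on a finger pad.
Only numpy, scipy, OpenCV 4.12 (cv2) and the standard library are available. Lean on these libraries where they do the work, as an engineer would, in place of code of your own. Each camera call takes 0.05 s, during which the arm holds its last target. There are 200 camera calls.

## Task

Take the rake from its stand, set its shoes on the drying tray's side rails at the far end and comb it toward the robot to the near end, shoes riding gently on the rails all the way (the bed's slope is unknown; stay under 15 N), so that the three loose wooden blanks settle in the grooves. Then put the rake back upright in its stand. Do not touch the blanks with the fingers, and leave the other things where they are.

Things in the scene. Friction and masses are not known exactly. Their poses are not given: they have to be found in the camera images.
- rake_grip (a point): Middle of the upright handle of the wooden rake (about 150 g), 65 mm above the tine tips, 59 mm above the shoes' soles. Own x: combing direction, y: along the head, z: up. Handle 22 mm thick along x, 36 mm wide along y, reaching 27 mm above this point and down to the head, whose top is 35 mm below it.
- comb_rake: The rake; origin: middle of the tine tips, 65 mm under the grip point, same axes. Head: bar 192 mm long in y, 14 mm thick. Two flat shoes at its ends (centres y = +-84 mm, 24 mm wide in y, 30 mm long in x), soles 6 mm above the tips. Five steel tines, 7 mm thick, 26 mm apart, y = -52 to 52 mm.
- rake_stand: Fixed wooden stand of the rake, 64 x 222 mm, 21 mm high. Origin: centre of its underside; y along its length. Two pads, tops 12 mm up, carry the shoes; low fences up to 21 mm leave the shoes about 3 mm of play in x and 5 mm in y. Rake seated: grip point 71 mm above the origin, axes parallel to the stand's.
- drying_tray: Fixed wooden tray, waxed, 260 x 210 mm. Origin: on the table, 10 mm nearer than the centre of its underside; x away from the robot, across the grooves; y along them. Heights for a level bed: rail tops 41 mm, ridges 33 mm, groove floors 21.5 mm. Four grooves (x = -90, -70, -50, -30 mm; 15.5 mm wide, 150 mm long); smooth apron at ridge height from x = -22 mm to a 4 mm lip at 130 mm. Shoes on rails: tines clear ridges by 2 mm.
- tray_far (a point): On the tray's middle line at tray x = 116 mm, y = 0, 41 mm up: set the rake down with its middle over this, head along tray y, behind all blanks; shoes then stand on the two rigid side rails (y = +-84 mm, 18 mm wide). The bed is hinged at tray x = -110 mm, 14 mm up, and slopes up to the far end by an unmeasured fixed 0 to 0.042 rad, so the rails here lie 0 to 10 mm above this point.
- tray_near (a point): On the tray's middle line at tray x = -90 mm, y = 0, 41 mm up: the rake's middle over this at the end of the stroke. The rails here lie at most 1 mm above this point.
- blank_0_mid (a point): Hexagonal bare-wood brush-handle blank, 120 mm long, 11 mm across the flats, 30 g. Point: its centre. Own x axis runs along its length. At the start it lies askew (20 to 29 degrees off the grooves) on the apron, partly over the first groove.
- blank_1_mid (a point): Hexagonal bare-wood brush-handle blank, 120 mm long, 11 mm across the flats, 30 g. Point: its centre. Own x axis runs along its length. At the start it lies askew (20 to 29 degrees off the grooves) on the apron, partly over the first groove.
- blank_2_mid (a point): Hexagonal bare-wood brush-handle blank, 120 mm long, 11 mm across the flats, 30 g. Point: its centre. Own x axis runs along its length. At the start it lies askew (20 to 29 degrees off the grooves) on the apron, partly over the first groove.
- paint_jar: Bystander: closed paint jar, 54 mm wide, 62 mm high; origin at the centre of its underside.
- paint_cup: Bystander: white paper cup, 56 mm wide, 58 mm high; origin at the centre of its underside.
- tape_roll: Bystander: roll of masking tape lying flat, 101 mm wide, 24 mm high; origin at the centre of its underside.
- marker: Bystander: paint marker lying on the table, about 135 mm long, 17 mm thick; origin under its middle.
Not all that is in view belongs to the job. What is shaped like the part that bears blank_2_mid but green is not meant.

How it is judged (in metres and radians):
On the way, in this order (a step that is already met when the one before it is completed fails the run):
1. the rake rides on the tray's rails at the far end (x of rake_grip in the frame of drying_tray between 0.095 and 0.125 m and y of rake_grip in the frame of drying_tray between -0.02 and 0.02 m and contact force between comb_rake and drying_tray above 1 N), for 0.1 s.
2. it rides on the rails half-way over the far apron (x of rake_grip in the frame of drying_tray between 0.055 and 0.08 m and y of rake_grip in the frame of drying_tray between -0.02 and 0.02 m and contact force between comb_rake and drying_tray above 1 N), for 0.1 s.
3. it rides on the rails at the near half of the apron (x of rake_grip in the frame of drying_tray between 0.005 and 0.03 m and y of rake_grip in the frame of drying_tray between -0.02 and 0.02 m and contact force between comb_rake and drying_tray above 1 N), for 0.1 s.
4. it rides on the rails over the first grooves (x of rake_grip in the frame of drying_tray between -0.055 and -0.025 m and y of rake_grip in the frame of drying_tray between -0.02 and 0.02 m and contact force between comb_rake and drying_tray above 1 N), for 0.1 s.
5. it rides on the rails over the last groove (x of rake_grip in the frame of drying_tray between -0.105 and -0.075 m and y of rake_grip in the frame of drying_tray between -0.02 and 0.02 m and contact force between comb_rake and drying_tray above 1 N), for 0.1 s.
At the end, for the whole second after the job is handed in: The three blanks lie down in grooves (centre under 35 mm up in the tray, within 30 mm of its middle line, within 0.06 rad of the grooves); the rake is at rest on its stand's pads, within 10 mm, upright within 0.08 rad, turned less than 0.1 rad, released (z of blank_0_mid in the frame of drying_tray between 0.02 and 0.035 m and x of blank_0_mid in the frame of drying_tray between -0.1 and -0.02 m and y of blank_0_mid in the frame of drying_tray between -0.03 and 0.03 m and angle between the x axis of each of blank_0_mid, blank_1_mid, blank_2_mid and the y axis of drying_tray, either way round below 0.06 rad and z of blank_1_mid in the frame of drying_tray between 0.02 and 0.035 m and x of blank_1_mid in the frame of drying_tray between -0.1 and -0.02 m and y of blank_1_mid in the frame of drying_tray between -0.03 and 0.03 m and z of blank_2_mid in the frame of drying_tray between 0.02 and 0.035 m and x of blank_2_mid in the frame of drying_tray between -0.1 and -0.02 m and y of blank_2_mid in the frame of drying_tray between -0.03 and 0.03 m and horizontal distance between rake_grip and rake_stand below 0.01 m and z of rake_grip in the frame of rake_stand below 0.075 m and angle between rake_grip's own z axis and vertical below 0.08 rad and angle between the y axis of rake_grip and the y axis of rake_stand, either way round below 0.1 rad and linear speed of comb_rake below 0.02 m/s); the robot touches nothing.
It fails at once if the rake presses on the tray with more than 15 N (contact force between comb_rake and drying_tray above 15 N).
It fails at once if the fingers touch a blank (contact force between the fingers and blank_0 above 0.5 N or contact force between the fingers and blank_1 above 0.5 N or contact force between the fingers and blank_2 above 0.5 N).
It fails at once if a bystander is shifted by more than 30 mm (distance of any of paint_jar, paint_cup, tape_roll, marker from where it was at the start of the episode above 0.03 m).
It also fails if it takes over 72 s, if anything falls off the work surface, if the arm or the gripper's body presses on something with over 40 N, if the wrist force passes 120 N, or if a joint passes its speed limit or range.

## Working session

There is one attempt and no reset: what is moved stays moved. The work goes in short steps, each a Python script; the robot and the scene stay as the last script left them, time stands still between calls to the robot, and variables do not carry over. Pictures are saved under pics/ and viewed, at most 11 in all, crops included, and the job is handed in when it is done.

```bash
ls; mkdir -p pics; python3 - <<'E'
from plant import bot
import cv2
for n in("top","side"):
    cv2.imwrite(f"pics/{n}0.png",bot.camera(n)[:,:,::-1]); c=bot.get_calibration(n); print(n,c)
s=bot.read_state(); print(s)
E
```

```text
pics
top {'fx': 413.54431252438394, 'fy': 413.54431252438394, 'cx': 249.9289131741603, 'cy': 194.03304975878365, 'view': array([[-1.29078774e-02, -9.99871029e-01, -9.55577684e-03,
         6.74612723e+01],
       [ 9.95235956e-01, -1.37704663e-02,  9.65182164e-02,
        -5.58044598e+02],
       [-9.66373558e-02, -8.26440739e-03,  9.95285347e-01,
        -1.33540199e+03],
       [ 0.00000000e+00,  0.00000000e+00,  0.00000000e+00,
         1.00000000e+00]])}
side {'fx': 414.31491448115787, 'fy': 414.31491448115787, 'cx': 250.01427813290104, 'cy': 187.7405525921828, 'view': array([[-7.16881848e-01,  6.97055260e-01,  1.39420505e-02,
         3.47129838e+02],
       [-4.36679208e-01, -4.64509215e-01,  7.70417068e-01,
         1.92279574e+02],
       [ 5.43499480e-01,  5.46209808e-01,  6.37387764e-01,
        -1.89575303e+03],
       [ 0.00000000e+00,  0.00000000e+00,  0.00000000e+00,
         1.00000000e+00]])}
{'t': 0.1, 'joint_pos': array([-9.23891039e-01,  3.59313478e-01,  1.11687853e-02, -2.69117017e-04,
       -1.22413697e+00, -2.88103102e-01]), 'qvel': array([-0.00027464, -0.0005901 ,  0.00025897,  0.00126661, -0.00082917,
       -0.00044035]), 'tau': array([-3.04079535e-03, -5.84162807e+01,  2.93747699e+01,  7.01551169e+00,
        1.02294763e-02, -6.85127270e-05]), 'tcp_pos': array([ 236.8379755 , -631.61988237,  225.73262214]), 'eef_rot': array([-1.78395183e-01,  9.83958633e-01,  7.19993274e-04, -2.21746210e-04]), 'contact_force': array([-0.66020379, -0.92962623,  0.28433461]), 'moment': array([-0.02258653,  0.01772359, -0.00244696]), 'finger_force': 0.0, 'width': 87.41225963714942}
```

View pics/top0.png

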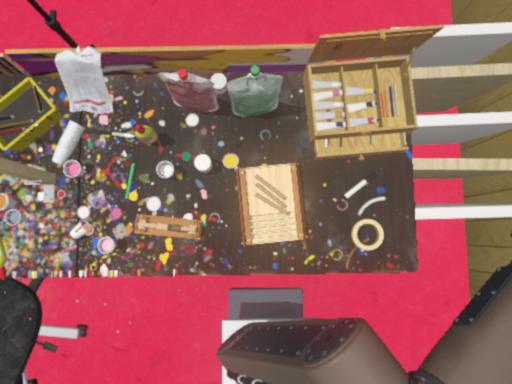

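View pics/side0.png

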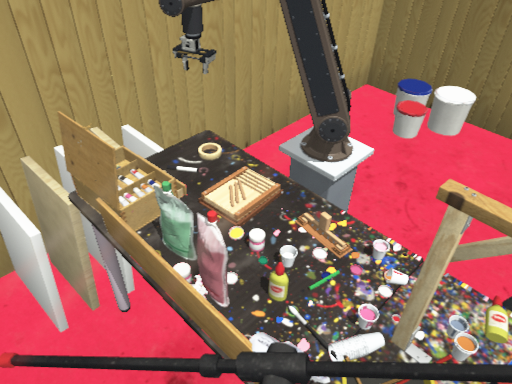

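Top view: the tray is at columns 238–303, rows 164–245, and the rake stand is at columns 133–202, rows 213–240. The tape roll is at (367,235) and a marker is at about (357,187). I'll enlarge the work area.

```bash
python3 - <<'E'
import cv2,numpy as np
t=cv2.imread("pics/top0.png")[150:255,125:315]; t=cv2.resize(t,None,fx=4.2,fy=4.2,interpolation=cv2.INTER_CUBIC)
for k in range(130,315,20): cv2.putText(t,str(k),(int((k-125)*4.2),10),0,.35,(255,255,255)); cv2.line(t,(int((k-125+.5)*4.2),12),(int((k-125+.5)*4.2),18),(255,255,255))
for k in range(160,255,20): cv2.putText(t,str(k),(0,int((k-150)*4.2)),0,.35,(255,255,255))
cv2.imwrite("pics/top0c.png",t)
s=cv2.imread("pics/side0.png")[155:265,190:370]; cv2.imwrite("pics/side0c.png",cv2.resize(s,None,fx=4.4,fy=4.4,interpolation=cv2.INTER_CUBIC))
E
```

```text
(no output)
```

View pics/top0c.png

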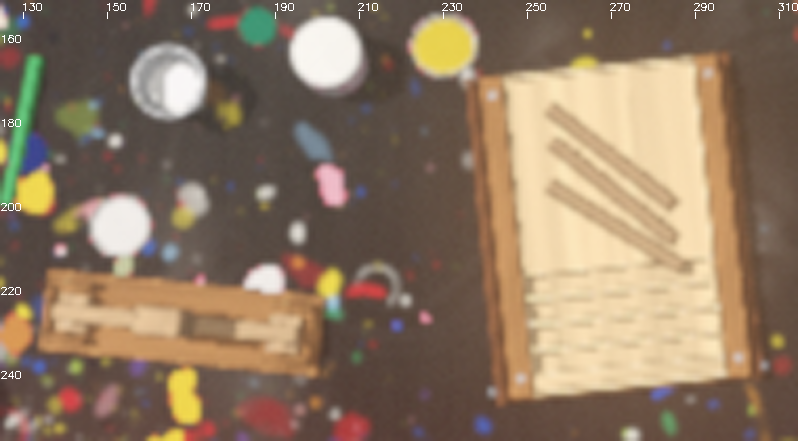

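View pics/side0c.png

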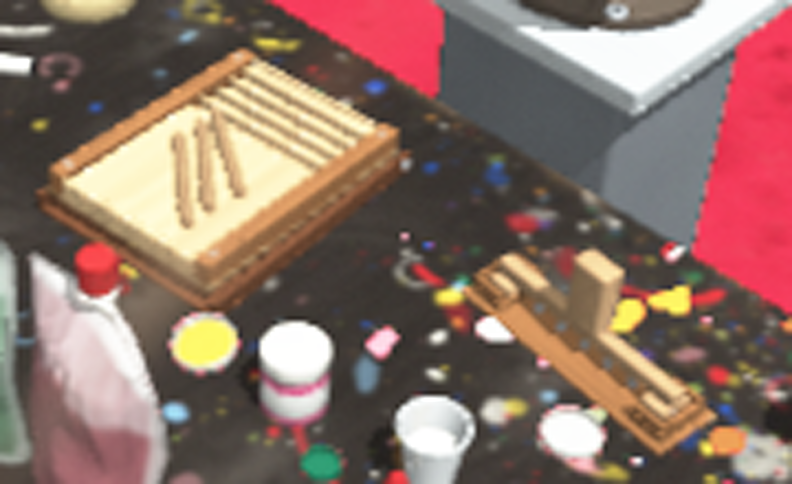

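Stand corners in the crop are (50,270), (322,293), (318,374) and (40,350), with the handle top near (208,325). Tray rail screws are at (491,95), (708,72), (520,379) and (738,357). The three blanks lie askew on the apron, with their far tip at about (553,108).

```bash
cat > h.py <<'E'
import numpy as np,cv2
from plant import bot
def ray(n,u,v):
    c=bot.get_calibration(n);V=c["view"];R=V[:3,:3];o=-R.T@V[:3,3]
    return o,R.T@np.array([(u-c["cx"])/c["fx"],-(v-c["cy"])/c["fy"],-1])
def plane(n,u,v,z):
    o,d=ray(n,u,v);return o+d*(z-o[2])/d[2]
def tri(a,b):
    o,d=ray("top",*a);p,e=ray("side",*b)
    s=np.linalg.lstsq(np.c_[d,-e],p-o,rcond=None)[0];A=o+d*s[0];B=p+e*s[1];return (A+B)/2,np.linalg.norm(A-B)
def q_down(yaw): # tool y axis at angle yaw (world), z down
    from scipy.spatial.transform import Rotation as R
    y=np.array([np.cos(yaw),np.sin(yaw),0]);z=np.array([0,0,-1.]);return R.from_matrix(np.c_[np.cross(y,z),y,z]).as_quat()
E
python3 - <<'E'
from h import *
np.set_printoptions(precision=1,suppress=True)
T=lambda x,y:(125+x/4.2-.5,150+y/4.2-.5)
S=lambda x,y:(190+x/4.4-.5,155+y/4.4-.5)
print("stand",[plane("top",*T(*p),21)[:2] for p in((50,270),(322,293),(318,374),(40,350))])
print("screws",[plane("top",*T(*p),43)[:2] for p in((491,95),(708,72),(520,379),(738,357))])
print("tip",plane("top",*T(553,105),47)[:2])
# handle top face: side view corners
print("handle top side",plane("side",*S(600,262),98))
print("handle top topview",plane("top",*T(208,325),98))
for a,b in(((491,95),(208,258)),((708,72),(68,162)),((738,357),(247,57)),((520,379),(383,131))): print(tri(T(*a),S(*b)))
im=cv2.imread("pics/top0.png");h=cv2.cvtColor(im,cv2.COLOR_BGR2HSV)
print([ (p,h[int(T(*p)[1]),int(T(*p)[0])]) for p in((500,240),(720,200),(180,285),(300,360),(208,325),(150,320))])
m=cv2.inRange(h,(8,100,110),(18,215,230));n,l,st,c=cv2.connectedComponentsWithStats(m)
for i in range(1,n):
    if st[i,4]>80 and 125<c[i][0]<315 and 150<c[i][1]<255:
        r=cv2.minAreaRect(np.argwhere(l==i)[:,::-1].astype(np.float32));print(st[i],r,[plane("top",*p,21 if c[i][0]<220 else 43)[:2] for p in cv2.boxPoints(r)])
E
```

```text
stand [array([499.1, 436. ]), array([478.2, 221.8]), array([415.1, 225. ]), array([436.6, 443. ])]
screws [array([629.9,  86.8]), array([645.5, -82.6]), array([409.5,  67. ]), array([ 424.1, -100.5])]
tip [620.7  38.7]
handle top side [457.2 338.   98. ]
handle top topview [452.8 296.4  98. ]
(array([631.4,  85.5,  41.9]), np.float64(3.90147591651088))
(array([643.9, -81.3,  49.1]), np.float64(1.840415017412778))
(array([421.1, -97.7,  38.6]), np.float64(8.860589476728277))
(array([408.7,  67.9,  40.6]), np.float64(2.250877581691122))
[((500, 240), array([ 15, 128, 189], dtype=uint8)), ((720, 200), array([ 15, 128, 204], dtype=uint8)), ((180, 285), array([ 14, 121, 167], dtype=uint8)), ((300, 360), array([ 15, 129, 178], dtype=uint8)), ((208, 325), array([ 14,  97, 152], dtype=uint8)), ((150, 320), array([ 17,  81, 230], dtype=uint8))]
[290 162  17  89 673] ((298.6891784667969, 205.9825897216797), (89.00484466552734, 9.604086875915527), 84.73760986328125) [array([660.7, -72.3]), array([ 663.2, -103.7]), array([ 374.7, -122.8]), array([372.3, -92.1])]
[236 166  20  81 730] ((243.28448486328125, 205.9654083251953), (80.33396911621094, 12.292959213256836), 81.76437377929688) [array([647. , 119.3]), array([652.2,  79.4]), array([392.9,  45.3]), array([387.8,  84.5])]
[ 134  214   70   26 1002] ((169.07400512695312, 226.70458984375), (69.46751403808594, 20.886568069458008), 5.31454610824585) [array([433.1, 444.6]), array([501.5, 439.1]), array([477.2, 210.4]), array([409.2, 216.9])]
```

```bash
cat >> h.py <<'E'
TO=np.array([517.3,-8.2]);TY=0.088
def tray(x,y,z=0):
    c,s=np.cos(TY),np.sin(TY);return np.array([TO[0]+c*x-s*y,TO[1]+s*x+c*y,z])
def proj(n,P):
    c=bot.get_calibration(n);q=c["view"][:3,:3]@P+c["view"][:3,3]
    return c["cx"]+c["fx"]*q[0]/-q[2],c["cy"]-c["fy"]*q[1]/-q[2]
E
python3 - <<'E'
from h import *
for n in("top","side"):
    g=cv2.imread(f"pics/{n}0.png");g=cv2.cvtColor(g,cv2.COLOR_BGR2GRAY).astype(np.float32)
    xs=np.arange(-140,150,2);acc=[]
    for x in xs:
        a=[]
        for y in (np.arange(-60,61,6) if x<-15 else np.arange(-66,-57,4)):
            u,v=proj(n,tray(x,y,35+.02*(x+110)));a.append(cv2.getRectSubPix(g,(1,1),(u,v))[0,0])
        acc.append(np.mean(a))
    print(n,[(int(x),int(a)) for x,a in zip(xs,acc) if x<-10 or x>100])
# rail cross profile at x=40,-60
g=cv2.cvtColor(cv2.imread("pics/top0.png"),cv2.COLOR_BGR2HSV)[:,:,1].astype(np.float32)
for s in(1,-1): print(s,[(y,int(np.mean([cv2.getRectSubPix(g,(1,1),proj("top",tray(x,s*y,43)))[0,0] for x in range(-80,100,10)]))) for y in range(66,112,3)])
E
```

```text
top [(-140, 87), (-138, 87), (-136, 86), (-134, 87), (-132, 88), (-130, 89), (-128, 89), (-126, 89), (-124, 89), (-122, 91), (-120, 99), (-118, 121), (-116, 161), (-114, 193), (-112, 206), (-110, 211), (-108, 212), (-106, 215), (-104, 216), (-102, 217), (-100, 213), (-98, 212), (-96, 212), (-94, 216), (-92, 218), (-90, 218), (-88, 217), (-86, 212), (-84, 209), (-82, 211), (-80, 211), (-78, 213), (-76, 213), (-74, 216), (-72, 218), (-70, 218), (-68, 216), (-66, 210), (-64, 208), (-62, 210), (-60, 212), (-58, 215), (-56, 214), (-54, 216), (-52, 218), (-50, 217), (-48, 215), (-46, 208), (-44, 206), (-42, 209), (-40, 213), (-38, 216), (-36, 215), (-34, 214), (-32, 213), (-30, 210), (-28, 206), (-26, 198), (-24, 196), (-22, 201), (-20, 209), (-18, 215), (-16, 216), (-14, 225), (-12, 225), (102, 224), (104, 224), (106, 224), (108, 224), (110, 224), (112, 224), (114, 224), (116, 224), (118, 224), (120, 224), (122, 224), (124, 224), (126, 223), (128, 216), (130, 208), (132, 190), (134, 166), (136, 133), (138, 108), (140, 91), (142, 90), (144, 91), (146, 92), (148, 90)]Traceback (most recent call last):
  File "<stdin>", line 8, in <module>
  File "h.py", line 18, in proj
    c=bot.get_calibration(n);q=c["view"][:3,:3]@P+c["view"][:3,3]
ValueError: time passes only in moves, steps and waits
```

```bash
sed -i 's/^def ray/CAL={n:bot.get_calibration(n) for n in("top","side")}\ndef ray/; s/bot.get_calibration(n);/CAL[n];/' h.py
cat >> h.py <<'E'
SY=-0.098;G=np.array([456.5,331.5,52.])
def st(m=""):
    s=bot.read_state();print(m,round(s["t"],2),"tcp",s["tcp_pos"].round(1),"F",s["contact_force"].round(1),"w",round(s["width"],1),"ff",round(s["finger_force"],1),flush=True);return s
E
python3 - <<'E'
from h import *
for k in(0,np.pi):
    for p,y in((G,SY),(tray(118,0,90),TY),(tray(-92,0,80),TY)): 
        j=bot.solve_ik(p,q_down(y+k));print(k,None if j is None else np.round(j,2))
st()
E
```

```text
0 [ 0.97  0.35 -0.45  0.   -0.77  2.07]
0 [ 0.31  0.41 -0.25  0.   -0.91  2.92]
0 [ 0.43  0.11 -0.71  0.   -0.75  2.8 ]
3.141592653589793 [ 0.97  0.35 -0.45  0.   -0.77 -1.07]
3.141592653589793 [ 0.31  0.41 -0.25  0.   -0.91 -0.22]
3.141592653589793 [ 0.43  0.11 -0.71  0.   -0.75 -0.34]
 0.1 tcp [ 236.8 -631.6  225.7] F [-0.7 -0.9  0.3] w 87.4 ff 0.0
```

```bash
python3 - <<'E'
from h import *
q=q_down(SY+np.pi)
bot.move_ptp(G+[0,0,110],q);st("above")
bot.line_to(G+[0,0,60],150)
im=[cv2.resize(bot.camera("top")[:,:,::-1][180:260,120:220],None,fx=4,fy=4,interpolation=2),cv2.resize(bot.camera("side")[:,:,::-1][165:265,270:370],None,fx=4,fy=4,interpolation=2)]
cv2.imwrite("pics/g.png",np.hstack([cv2.copyMakeBorder(im[0],0,80,0,0,0),im[1]]));st()
E
```

```text
above 3.55 tcp [456.9 331.1 162. ] F [0.7 0.2 0.8] w 87.5 ff 0.0
 4.13 tcp [457.2 332.  113.1] F [0.5 0.2 0.4] w 87.5 ff 0.0
```

View pics/g.png

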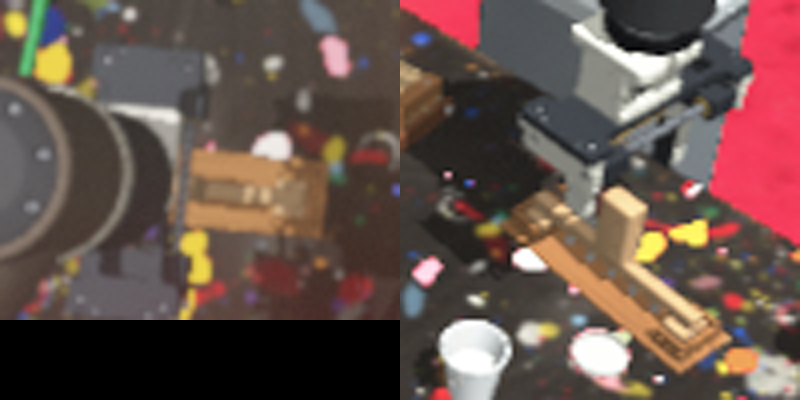

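```bash
python3 - <<'E'
from h import *
f=lambda P:tuple(np.round([(a-b)*4 for a,b in zip(proj("side",np.array(P)),(270,165))],0)+[400,0])
print("tcp",f([457,332,113]),"handle top centre",f([456.5,331.5,98]),"+x finger",f([457+44,332-4,113]))
x=np.array([np.cos(SY),np.sin(SY),0]);y=np.array([-x[1],x[0],0])
for a,b in((11,18),(11,-18),(-11,18),(-11,-18)):print(f(np.array([456.5,331.5,98])+a*x+b*y))
T=lambda x,y:(125+x/4.2-.5,150+y/4.2-.5)
print(plane("top",*T(158,322),98))
E
```

```text
tcp (np.float64(620.0), np.float64(179.0)) handle top centre (np.float64(618.0), np.float64(192.0)) +x finger (np.float64(584.0), np.float64(202.0))
(np.float64(624.0), np.float64(209.0))
(np.float64(593.0), np.float64(186.0))
(np.float64(642.0), np.float64(198.0))
(np.float64(611.0), np.float64(175.0))
[455.52749589 333.46193202  98.        ]
```

The handle lines up between the fingers, with its top face near (622,200) against a predicted (618,192). Descending and gripping.

```bash
sed -i 's/^SY=.*/SY=-0.098;G=np.array([456.5,333.,52.])/' h.py; python3 - <<'E'
from h import *
bot.line_to(G,80);st("down")
bot.move_gripper(10,5);st("grip5")
bot.move_gripper(10,30);st("grip30")
bot.line_to(G+[0,0,2],20);bot.pause(.3);st("2mm")
bot.line_to(G+[0,0,100],100);bot.pause(.3);s=st("lift")
cv2.imwrite("pics/l.png",np.vstack([bot.camera("side")[:,:,::-1][120:280,230:390]]).repeat(4,0).repeat(4,1)[:600])
E
```

```text
down 5.03 tcp [456.8 333.3  52.4] F [ 0.1 -0.5  0.2] w 87.4 ff 0.0
grip5 6.08 tcp [456.5 333.   52. ] F [-0.1 -0.   0. ] w 22.2 ff 5.0
grip30 6.29 tcp [456.5 333.   52. ] F [ 0.3 -0.3 -0.1] w 21.8 ff 29.9
2mm 6.84 tcp [456.5 333.   54. ] F [ 0.6 -0.2 -1.6] w 22.4 ff 29.9
lift 8.28 tcp [456.4 332.9 151.6] F [-0.3 -0.  -1.5] w 22.0 ff 29.9
```

View pics/l.png

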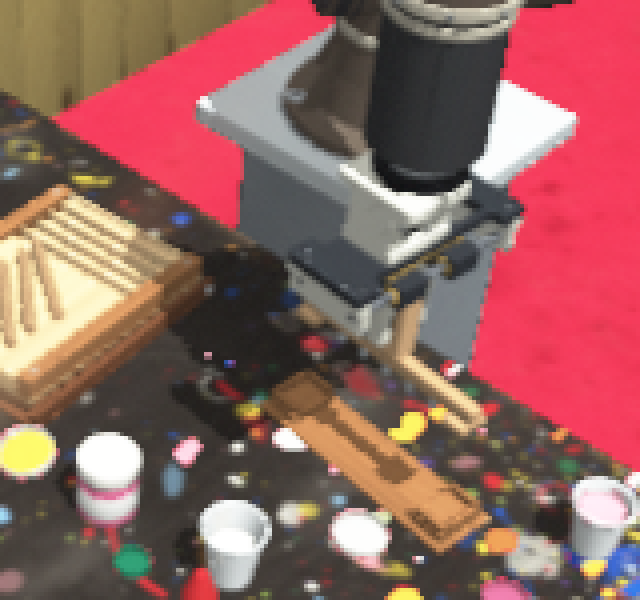

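Rake held cleanly (Fz −1.5 N). Next is the approach above the far end and a guarded touchdown.

```bash
cat >> h.py <<'E'
def fz(n=4):
    a=[]
    for _ in range(n): bot.pause(.04);a.append(bot.read_state()["contact_force"])
    return np.mean(a,0)
E
python3 - <<'E'
from h import *
q=q_down(TY+np.pi)
bot.move_ptp(tray(118,0,150),q);st()
bot.line_to(tray(118,0,96),60);bot.pause(.3);b=fz(8);np.save("base.npy",b);print("base",b.round(2))
z=96.
while z>74:
    z-=.5 if z<=94 else 1;bot.line_to(tray(118,0,z),10);f=fz()-b;print(z,f.round(2),flush=True)
    if f[2]>3:break
np.save("z.npy",z);s=st()
im=[cv2.resize(bot.camera("top")[:,:,::-1][150:255,220:325],(390,390),interpolation=2),cv2.resize(bot.camera("side")[:,:,::-1][130:230,195:295],(390,390),interpolation=2)]
cv2.imwrite("pics/far.png",np.hstack(im))
E
```

```text
9.72 tcp [634.8   3.  150.1] F [ 0.4  0.6 -1.7] w 22.1 ff 29.9
base [ 0.27  0.   -1.41]
95.0 [-0.38 -0.26  0.49]
94.0 [-0.46 -0.16  0.19]
93.5 [-0.46  0.2   0.37]
93.0 [-0.05 -0.31  0.31]
92.5 [-0.16 -0.11  0.49]
92.0 [0.02 0.13 0.23]
91.5 [-0.24 -0.02  0.61]
91.0 [-0.15 -0.24  0.29]
90.5 [-0.11 -0.41  0.23]
90.0 [-1.98  0.14  6.31]
 15.57 tcp [634.9   2.2  90.4] F [-2.1 -0.2  5.2] w 21.9 ff 29.9
```

View pics/far.png

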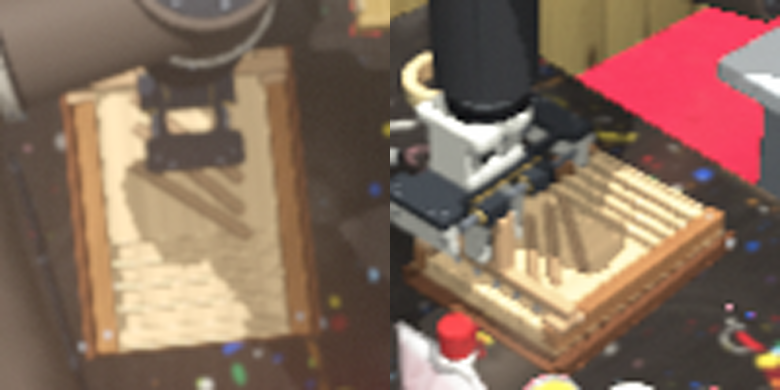

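The rake's shoes stand on both rails at the far end, behind the blanks. Touchdown gave 6.3 N, with a stiffness of about 15 N/mm. I'll comb in 6 mm segments with force feedback.

```bash
cat > comb.py <<'E'
from h import *
import sys
x,x1=float(sys.argv[1]),float(sys.argv[2])
b=np.load("base.npy");z=float(np.load("z.npy"));th=.04;T=4.5
if x==118:
    z+=.1;bot.line_to(tray(x,0,z),10)
while x>x1:
    d=min(6,x-x1);x-=d;z-=th*d
    bot.line_to(tray(x,0,z),25);f=fz(3)-b
    c=np.clip((T-f[2])/15*.6,-.4,.15);z+=-c;th=np.clip(th+c*.03,.0,.045)
    print(int(x),round(z,2),f.round(1),round(th,4),flush=True)
    if abs(f[0])>12 or f[2]>11 :print("STOP");break
    if f[2]<2:
        bot.line_to(tray(x,0,z),10);f=fz(3)-b;c=np.clip((T-f[2])/15*.6,-.4,.15);z+=-c;print("fix",f.round(1))
np.save("z.npy",z);st()
E
python3 comb.py 118 10
```

```text
112 89.94 [-0.2  0.   6.4] 0.0377
106 89.84 [0.1 0.9 7.7] 0.0339
100 89.76 [-0.8  0.6  7.6] 0.0302
94 89.68 [-1.1  0.7  7. ] 0.0272
88 89.54 [-2.1  1.   5.1] 0.0265
82 89.24 [-0.2 -0.   0.9] 0.0307
fix [-0.2 -0.3  0.2]
76 88.75 [-0.8 -0.5  0.2] 0.0352
fix [-0.5  0.3  0.9]
70 88.38 [-1.6  0.6  4.1] 0.0357
64 88.18 [-1.6 -0.2  4.9] 0.0352
58 88.0 [-1.1  0.4  5.3] 0.0342
52 87.83 [-1.1  0.7  5.3] 0.0333
46 87.65 [-1.6  0.4  5.1] 0.0326
40 87.45 [-1.   0.3  4.3] 0.0328
34 87.17 [-1.7  0.3  2.5] 0.0352
28 86.86 [-0.7 -0.1  2. ] 0.0382
22 86.55 [-1.4  0.5  2.5] 0.0406
16 86.29 [-1.9  0.9  4.1] 0.0411
10 86.06 [-1.4  0.7  4.9] 0.0406
 25.98 tcp [527.1  -7.3  86.2] F [-2.2  0.5  3.5] w 21.9 ff 29.9
```

```bash
sed -i 's/th=.04;/th=.039;/' comb.py; python3 comb.py 10 -92; python3 - <<'E'
from h import *
im=[cv2.resize(bot.camera("top")[:,:,::-1][150:255,220:325],(390,390),interpolation=2),cv2.resize(bot.camera("side")[:,:,::-1][130:230,195:295],(390,390),interpolation=2)]
cv2.imwrite("pics/near.png",np.hstack(im))
E
```

```text
4 85.87 [-1.5  1.   5.6] 0.0377
-2 85.7 [-0.7  1.2  5.8] 0.0362
-8 85.53 [-1.1  0.4  5.9] 0.0346
-14 85.34 [-1.9  0.6  4.8] 0.0342
-20 85.07 [-1.5 -0.1  2.8] 0.0362
-26 84.72 [-0.3  0.4  1.3] 0.0401
fix [-1.8 -0.   3.6]
-32 84.44 [-1.8  0.8  4.4] 0.0403
-38 84.21 [-1.5  0.6  4.7] 0.04
-44 84.0 [-1.   1.3  5.2] 0.0391
-50 83.81 [-1.3  0.3  5.8] 0.0376
-56 83.61 [-2.2  0.4  5.1] 0.0369
-62 83.4 [-2.   0.8  4.8] 0.0365
-68 83.12 [-2.  -0.1  3.1] 0.0382
-74 82.82 [-1.7 -0.2  2.6] 0.0405
-80 82.56 [-1.7  0.7  4.2] 0.0409
-86 82.33 [-1.4  0.4  4.9] 0.0404
-92 82.13 [-2.1  0.1  5.4] 0.0393
 35.13 tcp [425.4 -16.3  82.1] F [-2.5  0.9  4.7] w 21.8 ff 29.9
```

View pics/near.png

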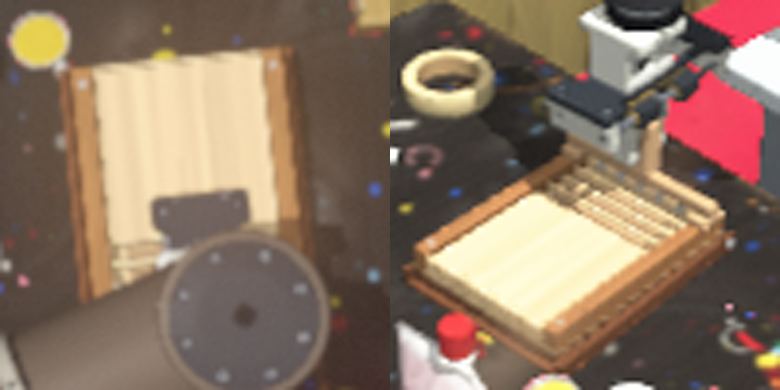

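The apron is clear, and the blanks look to be in the grooves. I'll lift, move over the stand and check the tray from there.

```bash
python3 - <<'E'
from h import *
bot.line_to(tray(-92,0,160),80)
bot.move_ptp(G+[0,0,100],q_down(SY+np.pi));st()
im=[cv2.resize(bot.camera("top")[:,:,::-1][150:255,220:325],(390,390),interpolation=2),cv2.resize(bot.camera("side")[:,:,::-1][150:230,215:295],(390,390),interpolation=2)]
cv2.imwrite("pics/after.png",np.hstack(im))
E
```

```text
37.67 tcp [456.5 332.  151.9] F [-0.3 -0.5 -0.9] w 21.7 ff 29.9
```

View pics/after.png

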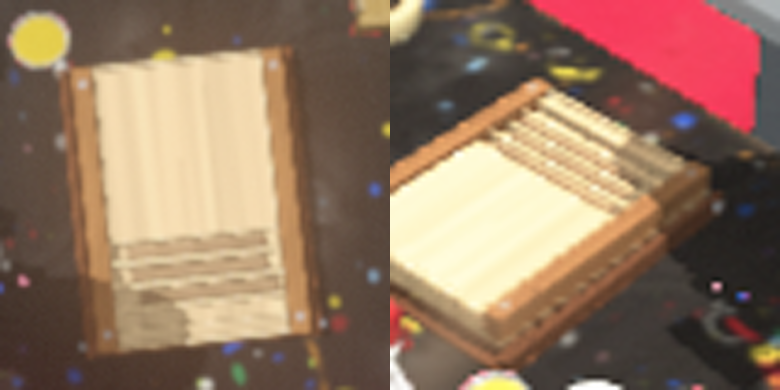

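All three blanks lie in grooves 1–3 (rows ~240, 265 and 290 in the left panel), parallel to the grooves. Now putting the rake back with a guarded descent.

```bash
python3 - <<'E'
from h import *
bot.line_to(G+[0,0,14],80);bot.pause(.3);b=fz(6);print(b.round(1))
z=14.
while z>-1:
    z-=1 if z>2 else .5;bot.line_to(G+[0,0,z],20);f=fz(3)-b;print(z,f.round(1),flush=True)
    if f[2]>3 or np.hypot(*f[:2])>6:break
st()
cv2.imwrite("pics/seat.png",cv2.resize(bot.camera("side")[:,:,::-1][165:265,270:370],None,fx=4,fy=4,interpolation=2))
E
```

```text
[ 0.4  0.  -0.8]
13.0 [-0.6  0.5 -0.5]
12.0 [-0.6 -0.6 -0.2]
11.0 [-0.6 -0.3  0.1]
10.0 [-0.7 -0.  -0.5]
9.0 [-0.2  0.4 -0.2]
8.0 [-0.1  0.4 -0.4]
7.0 [-0.8  0.5 -0.3]
6.0 [-0.6  0.6 -0.3]
5.0 [-0.4 -0.  -0.2]
4.0 [ 0.2  0.  -0.6]
3.0 [-0.4 -0.1 -0.8]
2.0 [-0.6  0.1 -0.4]
1.5 [-0.1 -0.1 -0.6]
1.0 [-0.5  0.5 -0.6]
0.5 [-0.7  0.6 -0.9]
0.0 [-0.3  0.2 -0.2]
-0.5 [-3.2 -0.7  6.4]
 45.92 tcp [456.5 333.   52. ] F [-3.3 -0.2  6. ] w 21.9 ff 29.9
```

View pics/seat.png

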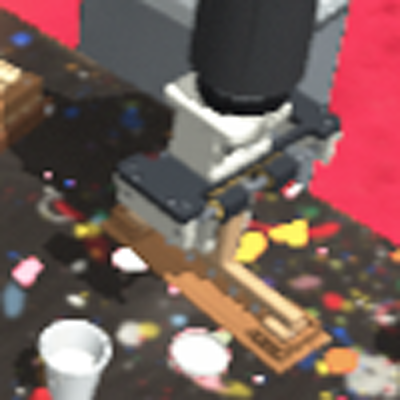

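The rake is seated: contact came at the original height. Releasing and backing off.

```bash
python3 - <<'E'
from h import *
bot.line_to(G,10);bot.move_gripper(30,5);bot.move_gripper(86)
bot.line_to(G+[0,0,120],80);st()
im=bot.camera("side")[:,:,::-1];bot.pause(.2)
cv2.imwrite("pics/end.png",cv2.resize(im[150:270,200:360],None,fx=4.5,fy=4.5,interpolation=2))
E
```

```text
49.36 tcp [456.3 332.7 171.4] F [ 0.4 -0.4 -0.2] w 85.8 ff 0.0
```

View pics/end.png

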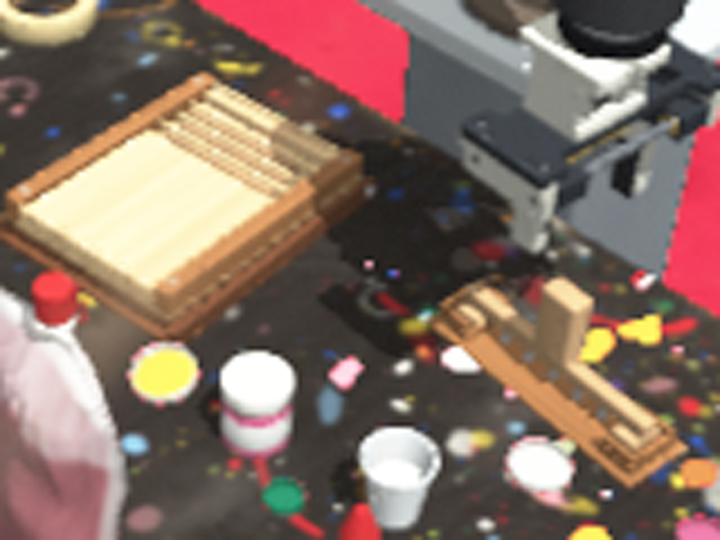

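The rake stands upright in its stand at (565,320), the blanks are in the grooves and the gripper is clear.

```bash
python3 -c "
from plant import bot
print(bot.close_job())"
```

```text
the job is handed in; nothing more can be done
None
```

I handed the job in at about 50 s: the last pictures show all three blanks in grooves and the rake upright in its stand, and the highest force I measured on the tray was about 8 N; the judge's result was not shown to me.

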